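Set and lock the stop of an engraving jig against a board

ROBOT

A 6-joint arm with a two-finger parallel gripper is mounted at the origin on the work surface. World frame = base frame: x ahead of the robot, y to its left, z up, the work surface at z = 0. Lengths are in m, angles in rad, forces in N, time in s.
With the tool pointing down it reaches from about 0.275 to 0.75 m from the base axis. Payload 10.2 kg.
Tool frame: the origin (TCP) lies midway between the tips of the shut fingers; the grasp point (between the pads) lies 19 mm behind it (env.hold_point_z is the distance from the TCP to the grasp point, in m); z points along the fingers, y is the line along which they close (so a half turn about z gives the same grasp; the last joint's range is limited). The gripper opens to 85 mm and grips with 20 to 120 N. Pads are 22 mm wide; open, the fingers measure 114 mm over their backs; the gripper's body (76 mm by 85 mm) begins 54 mm behind the grasp point. The pads swing forward as they close: fully open they stand 13 mm farther back than shut.
Start: joints at [-1.432, 0.313, 1.498, -0, 1.331, -0.223], TCP at [0.186, -0.491, 0.231] pointing down, gripper open.
Joint ranges: [-2.94, 2.94], [-0.97, 2.17], [0.19, 2.56], [-1.23, 4.37], [0.02, 3.11], [-2.88, 2.88]. Speed limits (rad/s): [2.39, 2.39, 3.01, 3.14, 3.14, 3.14].

INTERFACE

Orientations are given as a unit quaternion [x, y, z, w].
In Python, from bench import env, kinematics, monitor, eyes, job gives the robot as it stands. The module is installed in compiled form; this text tells all that it offers. Calls block until the motion is done:
- env.reach(position, orientation): joint-space move of the TCP to a pose.
- env.movel(position, velocity=0.15, frame=None, guard=None): straight line of the TCP; frame=None keeps the orientation; velocity is the mean speed in m/s. With guard (N) it stops when the force on the tool has changed by that much, and returns True; else False.
- env.set_joints(angles): joint-space move.
- env.release() and env.close_gripper(effort=None): open the fingers fully, or close them until they stop; effort is the grip in N (None keeps the last).
- env.hold(seconds).
- kinematics.ik(position, orientation): joint angles nearest the present ones, or None.
- monitor.sense(): the state.
- eyes.grab_frame(name): name is "scene" or "top"; returns a dict with "frame" (400x640x3 uint8, red, green, blue), "mtx" (3x3 intrinsics, pixels), "view" (4x4, takes a point from world to camera coordinates). Camera axes: x right, y down, z forward; pixel columns grow to the right and rows downward; lengths in m; the calibration is good to about 2 mm. A picture is of the moment at which its call begins. There is no depth.
A pose or a line that the arm cannot do raises env.MotionError and nothing moves.
- job.hand_in(): hands the job in; it is judged then, once.
The state is a dict: "clock": time; "joints": joint angles; "qvel": joint speeds; "joint_efforts": joint torques, N m; "position": TCP position; "ee_rot": TCP orientation; "contact_force": force on the tool from outside, world axes, zero at the start; "ft_torque": the same for the moment, N m; "finger_gap": opening from 0.0 (shut) to 1.0 (fully open); "gripper_force": force on a finger pad.
Only numpy, scipy, OpenCV 4.12 (cv2) and the standard library are available. Lean on these libraries where they do the work, as an engineer would, in place of code of your own. Each camera call takes 0.05 s, during which the arm holds its last target. There are 200 camera calls.

TASK

Loosen the orange clamp knob on the jig's blue sliding stop, then slide the stop so that it pushes the striped board home against the dark wooden end stop, leaving the board snug between the two stops without ramming it. Tighten the knob fully again so that the stop is locked there, let go, and leave the rest of the table as it is.

Things in the scene. Friction and masses are not known exactly. Their poses are not given: they have to be found in the camera images.
- jig: White laminate base plate 250 x 540 x 12 mm (x, y, z), fixed to the table, with an aluminium track along its back (top 42 mm above the table) and a dark lip in front: a channel 76 wide, floor at 12. Origin at table height; plate spans x -155 to +95, y -270 to +270. Sliding is along its y axis: end stop at the -y end, sliding stop towards +y.
- end_face (a point): Middle of the flat face (looking to jig +y) of the dark wooden end stop, which is bolted at a place that differs from start to start and cannot be shifted; 21 mm above the table, jig x = 7. Axes as the jig's.
- stop: Blue sliding stop riding on the back track, 66 long, its foot spanning the channel; top 62 mm above the table. It slides only along the jig's y, with about 290 mm of travel, and cannot be lifted off. When the knob is loose it slides with under 4 N; when the knob is tight it is clamped by friction (some 20 N). Axes as the jig's.
- stop_face (a point): Middle of the sliding stop's flat face that looks to jig -y, towards the board; 21 mm above the table, jig x = 7. The knob's axis lies 33 mm behind this face (jig +y) and 53 mm to its jig +x. Axes as the jig's.
- knob_grip (a point): On the axis of the orange knob on top of the sliding stop, at the height to grip, 88 mm above the table. Its grip is an upright bar 60 long (own y axis; white dot at the +y end), 17 thick (own x axis), from 71 to 101 mm above the table, over a round steel hub and the blue top at 62. Gripped across its 17 mm it can be turned, and the stop slid by it.
- knob (a joint): Angle of the clamp knob, rad: 0 = fully tight (bar along the jig's y), grows anticlockwise seen from above up to 1.25 = fully loose. Below about 0.75 the clamp begins to grip; it is locked below 0.15. It stays where it is left; turning takes under 0.3 N m.
- board: Small striped wooden board, 72 x 150 x 18 mm (x, y, z), 0.14 kg nominal, lying loose in the channel between the two stops, 2 mm play on each side. Origin at the centre of its underside.
- board_near (a point): Middle of the board's end face nearer the end stop (board y = -75, 9 mm above its underside).
- board_far (a point): Middle of the board's end face nearer the sliding stop (board y = +75, 9 mm above its underside).
- coasters_a: Bystander, to be left alone: stack of 4 round wooden coasters, 84 dia, 24 high, standing on the front ledge of the jig's base plate.
- coasters_b: Bystander, to be left alone: stack of 7 round wooden coasters, 94 dia, 42 high, on the table to the left.
- coasters_c: Bystander, to be left alone: stack of 5 round wooden coasters, 94 dia, 30 high, on the table to the right.
- tin: Bystander, to be left alone: open steel tin cup, 80 dia, 100 high, on the table to the right.
- tin_low: Bystander, to be left alone: open low aluminium cup, 90 dia, 50 high, on the table to the left.
- mallet: Bystander, to be left alone: wooden mallet, 220 long, lying at the back of the table.
There are look-alikes about, which are no part of the job. What is shaped like the board but turquoise or white is not meant.

How it is judged:
By the outcome, as a careful person would: the job done as asked, in the order asked, and still so for the second after the job is handed in, with the robot touching nothing.
It also fails if it takes over 48 s, if anything falls off the work surface, if the arm or the gripper's body presses on something with over 40 N, if the wrist force passes 120 N, or if a joint passes its speed limit or range.

## Working session

There is one attempt and no reset: what is moved stays moved. The work goes in short steps, each a Python script; the robot and the scene stay as the last script left them, time stands still between calls to the robot, and variables do not carry over. Pictures are saved under pics/ and viewed, at most 10 in all, crops included, and the job is handed in when it is done.

```bash
mkdir -p pics; python3 - <<'E'
from bench import env,monitor,eyes
import cv2,numpy as np
for n in("scene","top"):
    f=eyes.grab_frame(n);cv2.imwrite(f"pics/{n}0.png",f["frame"][:,:,::-1]);np.savez(f"pics/{n}0.npz",**f)
    print(n,f["mtx"].round(1).tolist(),f["view"].round(4).tolist())
s=monitor.sense();print(s["clock"],s["position"],s["ee_rot"],s["finger_gap"],env.hold_point_z)
E
```

```text
scene [[467.2, 0.0, 324.0], [0.0, 467.2, 203.7], [0.0, 0.0, 1.0]] [[0.5833, 0.8122, 0.0137, -0.2746], [0.4533, -0.3114, -0.8352, -0.1292], [-0.6741, 0.4934, -0.5498, 1.9657], [0.0, 0.0, 0.0, 1.0]]
top [[504.0, 0.0, 317.2], [0.0, 504.0, 208.3], [0.0, 0.0, 1.0]] [[-0.0194, -0.9998, -0.0011, 0.0275], [-0.9915, 0.0193, -0.1289, 0.5048], [0.1289, -0.0014, -0.9917, 1.3541], [0.0, 0.0, 0.0, 1.0]]
0.1 [ 0.1858     -0.49078583  0.23078517] [ 9.83677151e-01  1.79941417e-01  2.08827043e-05 -5.90100838e-04] 0.9992991865130781 0.0187
```

View pics/top0.png

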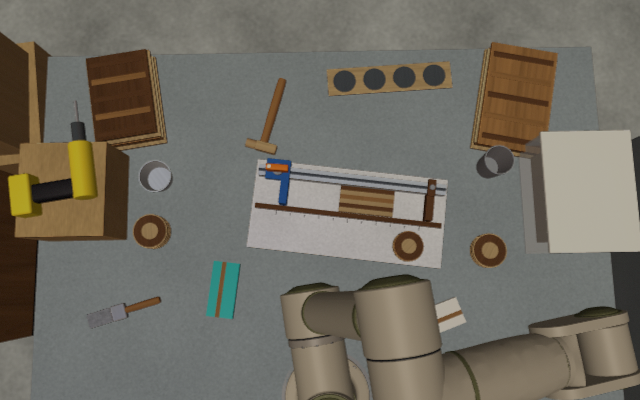

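View pics/scene0.png

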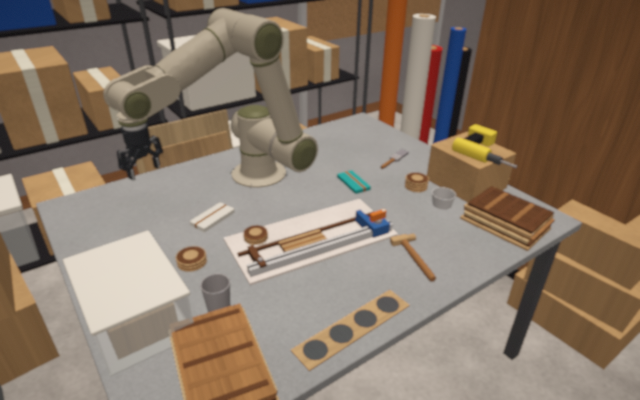

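The top view shows the jig's plate corners near (258,160), (447,180), (441,268) and (248,247). The knob is near (277,168), the board spans x 340–394, and the end stop is near (430,200). I'll enlarge that area next.

```bash
python3 - <<'E'
import cv2,numpy as np
a=cv2.imread("pics/top0.png")[150:275,240:455]
cv2.imwrite("pics/crop0.png",cv2.resize(a,None,fx=3.7,fy=3.7,interpolation=cv2.INTER_CUBIC))
E
```

```text
(no output)
```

View pics/crop0.png

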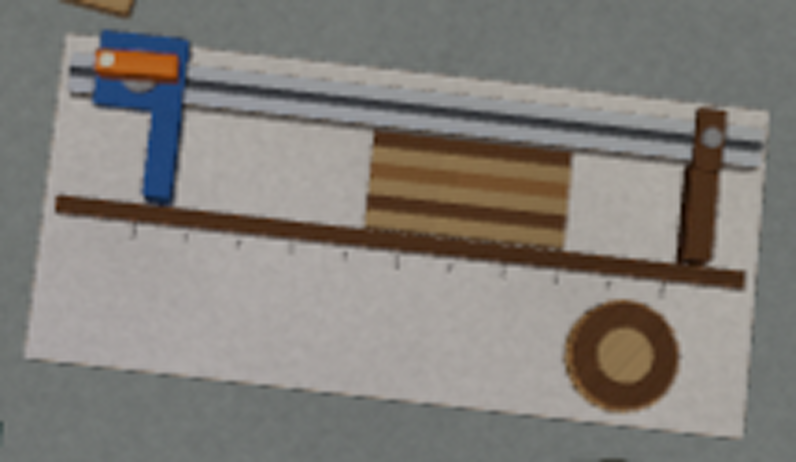

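The crop shows the plate corners at (68,35), (768,112), (743,437) and (26,358). The knob bar runs (95..180, 50..82) with its dot on the left (+y), so the knob is tight. The blue foot's face is at x≈174–184, the end-stop face base runs (687,165) to (680,262), and the board spans x≈366–570.

```bash
cat > h.py <<'E'
import numpy as np,cv2
from scipy.spatial.transform import Rotation as R
def ray(f,uv,z):
    K,V=f["mtx"],f["view"];C=-V[:3,:3].T@V[:3,3]
    d=V[:3,:3].T@np.linalg.inv(K)@[uv[0],uv[1],1]
    return C+d*(z-C[2])/d[2]
def proj(f,p):
    q=f["mtx"]@(f["view"][:3,:3]@p+f["view"][:3,3]);return q[:2]/q[2]
def orange(f):
    hsv=cv2.cvtColor(np.ascontiguousarray(f["frame"]),cv2.COLOR_RGB2HSV)
    return cv2.inRange(hsv,(5,190,150),(18,255,255))
def Q(yaw): # tool down, tool y axis at yaw+90deg (closing), world
    return (R.from_euler("z",yaw)*R.from_euler("x",np.pi)).as_quat()
E
python3 - <<'E'
from h import *
f=dict(np.load("pics/top0.npz"));
c=lambda u,v:((u+.5)/3.7-.5+240,(v+.5)/3.7-.5+150)
px=[c(68,35),c(768,112),c(743,437),c(26,358)]
W=np.array([ray(f,p,.012) for p in px]);J=np.array([[95,270],[95,-270],[-155,-270],[-155,270]])/1e3
A=W[:,:2]-W[:,:2].mean(0);B=J-J.mean(0)
th=np.arctan2((B[:,0]*A[:,1]-B[:,1]*A[:,0]).sum(),(A*B).sum())
Rm=np.array([[np.cos(th),-np.sin(th)],[np.sin(th),np.cos(th)]]);t=W[:,:2].mean(0)-Rm@J.mean(0)
print("jig",t,th,"res mm",((J@Rm.T+t-W[:,:2])*1e3).round(1).tolist())
j=lambda u,v,z:((ray(f,c(u,v),z)[:2]-t)@Rm*1e3).round(1)
print("end face",j(687,175,.012),j(680,262,.012),"stop face",j(184,110,.03),j(174,200,.012),j(174,200,.03))
print("board near (top)",j(569,200,.03),j(572,152,.03),"far",j(370,180,.03),j(366,226,.03))
m=orange(f);m[:150]=0;m[200:]=0;m[:,:250]=0;m[:,310:]=0
mo=cv2.moments(m,True);u=mo["m10"]/mo["m00"],mo["m01"]/mo["m00"];print(mo["m00"],cv2.boundingRect(m))
print("bar",[((ray(f,u,z)[:2]-t)@Rm*1e3).round(1).tolist() for z in(.088,.095,.101)], "ends",j(95,62,.101),j(181,68,.101),j(181,68,.085))
C=-f["view"][:3,:3].T@f["view"][:3,3];print("cam",C)
np.savez("jig.npz",t=t,th=th)
E
```

```text
jig [ 0.52351056 -0.07149885] -0.12994400119088514 res mm [[1.1, 1.6], [1.4, -2.0], [-1.7, -1.1], [-0.7, 1.5]]
end face [  38.3 -211. ] [ -28.3 -211.3] stop face [ 42.8 171.9] [-23.4 172.7] [-25.8 171.3]
board near (top) [   6.7 -121.6] [  43.  -120.5] far [ 5.3 27.5] [-29.5  26.9]
92.0 (266, 164, 22, 7)
bar [[62.8, 201.8], [61.4, 201.1], [60.2, 200.5]] ends [ 57.5 233.7] [ 59.9 172.1] [ 63.2 173.4]
cam [0.32650772 0.01963917 1.4078789 ]
```

```bash
python3 - <<'E'
from h import *
from bench import env,kinematics as k,monitor as mo,eyes
d=np.load("jig.npz");t,th=d["t"],float(d["th"])
Rm=R.from_euler("z",th).as_matrix()[:2,:2]
P=t+Rm@[.060,.2045];E=t+Rm@[.060,-.211+.15+.033]
best=None
for s in(-1,1):
    y=th+s*np.pi/2
    js=[k.ik([*p,z],Q(a)) for p in(P,E) for z in(.07,.16) for a in(y,y+1.25)]
    print(s,[None if q is None else q.round(2)[[0,4,5]].tolist() if hasattr(q,'round') else np.round(q,2)[[0,4,5]].tolist() for q in js])
    if all(q is not None for q in js):
        w=max(abs(q[5]) for q in js)
        if best is None or w<best[0]: best=(w,y)
y=best[1];print("yaw",y,P,E)
env.reach([*P,.17],Q(y));s=mo.sense();print(s["clock"],s["position"],s["joints"])
f=eyes.grab_frame("top");cv2.imwrite("pics/a.png",cv2.resize(f["frame"][130:230,220:360,::-1],None,fx=4,fy=4))
g=eyes.grab_frame("scene");o=orange(g);o[:,:340]=0;o[:190]=0;o[240:]=0;o[:,410:]=0
print(cv2.boundingRect(o),[proj(g,np.array([*(P+Rm@[0,dy]),z])).round(1).tolist() for dy in(-.03,0,.03) for z in(.071,.101)])
cv2.imwrite("pics/b.png",cv2.resize(g["frame"][170:270,320:460,::-1],None,fx=4,fy=4))
cv2.imwrite("pics/ab.png",np.vstack([cv2.imread("pics/a.png")[:300],cv2.imread("pics/b.png")[:300]]))
np.savez("pl.npz",y=y,P=P,E=E)
E
```

```text
-1 [None, [0.01, 1.09, 2.03], None, [0.01, 1.28, 2.03], None, [-0.38, 1.04, 1.64], None, [-0.38, 1.23, 1.64]]
1 [[0.01, 1.09, 0.14], [0.01, 1.09, -1.11], [0.01, 1.28, 0.14], [0.01, 1.28, -1.11], [-0.38, 1.04, -0.25], [-0.38, 1.04, -1.5], [-0.38, 1.23, -0.25], [-0.38, 1.23, -1.5]]
yaw 1.4408523256040113 [0.60950353 0.12350233] [ 0.5793765 -0.1070375]
2.75 [0.60965732 0.12266938 0.17010375] [ 1.05030892e-02  5.74408922e-01  1.26838971e+00 -1.64912482e-04
  1.29866620e+00  1.41711975e-01]
(371, 212, 13, 5) [[370.5, 220.7], [371.1, 213.3], [378.0, 218.3], [378.7, 211.0], [385.4, 216.0], [386.1, 208.7]]
```

View pics/ab.png

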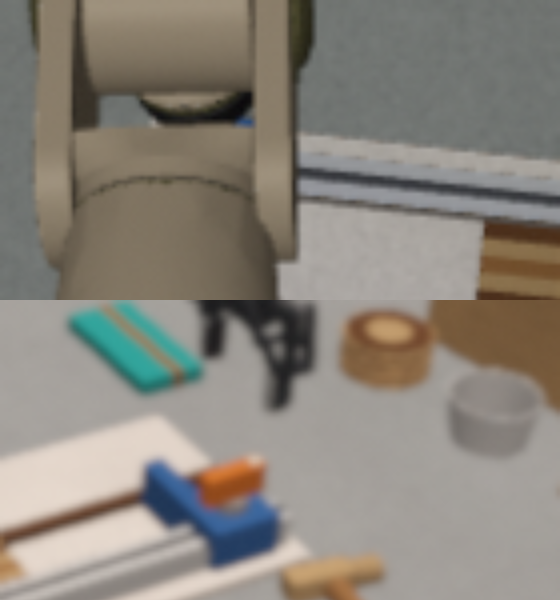

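The lower (scene) half shows the bar spanning columns about 369.5–386, and I predicted 370.5–386. The estimate holds, so I'll descend and grip.

```bash
python3 - <<'E'
from h import *
from bench import env,monitor as mo
d=np.load("pl.npz");P=d["P"];y=float(d["y"])
def pr(n):
    s=mo.sense();print(n,round(s["clock"],2),s["position"].round(4),"F",np.round(s["contact_force"],1),"T",np.round(s["ft_torque"],2),round(s["finger_gap"],3),np.round(s["gripper_force"],1),s["joints"][5].round(3));return s
pr("a")
print(env.movel([*P,.070],velocity=.1,frame=Q(y),guard=8));pr("down")
env.close_gripper(25);env.hold(.2);pr("grip")
E
```

```text
a 2.85 [0.6097 0.1228 0.1701] F [-0.8 -0.6  0.8] T [-0.03  0.05 -0.02] 1.003 0.0 0.142
False
down 4.0 [0.6099 0.1235 0.0707] F [-0.4  0.1  0.3] T [ 0.   -0.04  0.04] 1.001 0.0 0.142
grip 4.79 [0.609  0.1236 0.0703] F [-5.6 -0.4  5.8] T [ 0.01  0.94 -0.05] 0.31 24.4 0.142
```

```bash
python3 - <<'E'
from bench import eyes
import cv2
g=eyes.grab_frame("scene")["frame"]
cv2.imwrite("pics/c.png",cv2.resize(g[165:245,330:430,::-1],None,fx=7,fy=7,interpolation=cv2.INTER_CUBIC))
E
```

```text
(no output)
```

View pics/c.png

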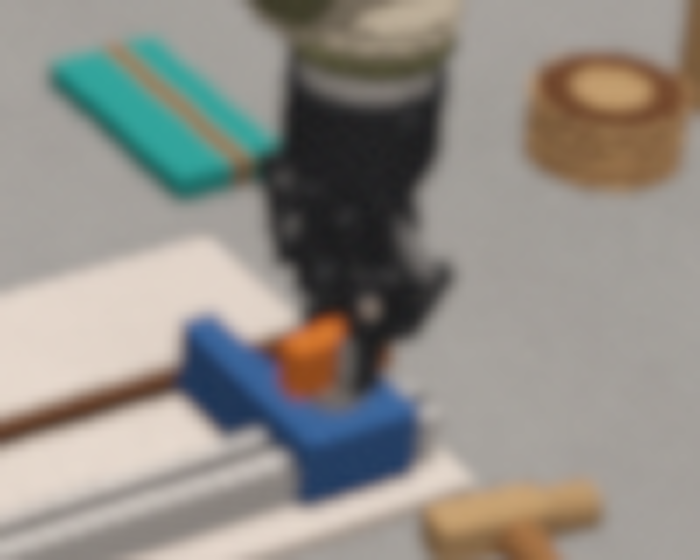

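The fingers straddle the bar (orange visible on both sides of the finger at crop (280–392, 315–400)), roughly centred. I'll trim x by 1 mm and turn in steps.

```bash
cat >> h.py <<'E'
def pr(n):
    from bench import monitor as mo
    s=mo.sense();print(n,round(s["clock"],2),s["position"].round(4),"F",np.round(s["contact_force"],1),"T",np.round(s["ft_torque"],2),round(s["finger_gap"],3),np.round(s["gripper_force"],1),s["joints"][5].round(3));return s
E
python3 - <<'E'
from h import *
from bench import env
d=np.load("pl.npz");P=d["P"]+[-.0009,0];y=float(d["y"])
env.movel([*P,.070],velocity=.02,frame=Q(y));pr("trim")
for a in(.3,.6,.9,1.1,1.25):
    env.reach([*P,.070],Q(y+a));s=pr(a)
    if np.hypot(*s["contact_force"][:2])>20 or abs(s["ft_torque"][2])>1:print("stop");break
E
```

```text
trim 5.09 [0.6089 0.1236 0.0704] F [-1.6  0.9  4.6] T [0.15 0.21 0.02] 0.316 24.8 0.142
0.3 5.48 [0.6085 0.1236 0.0703] F [-2.8 -0.3  6.1] T [0.08 0.48 0.09] 0.316 25.0 -0.159
0.6 5.88 [0.6082 0.1235 0.0702] F [-3.6 -0.2  6.4] T [-0.01  0.74  0.05] 0.312 25.1 -0.459
0.9 6.27 [0.6079 0.1234 0.0702] F [-5.9 -0.3  6.9] T [-0.13  1.02  0.03] 0.314 25.3 -0.759
1.1 6.58 [0.6078 0.1235 0.0702] F [-6.4  0.4  6.3] T [-0.13  1.16  0.04] 0.315 25.3 -0.959
1.25 6.84 [0.609  0.1232 0.0702] F [ 0.6 -0.7  3.4] T [-0.25 -0.13  0.12] 0.318 25.3 -1.106
```

```bash
python3 - <<'E'
from h import *
from bench import env
d=np.load("pl.npz");P=d["P"]+[-.0009,0];y=float(d["y"]);th=y-np.pi/2
u=np.array([np.sin(th),-np.cos(th)])  # jig -y
for s,v in((.05,.08),(.135,.08),(.205,.04)):
    g=env.movel([*(P+u*s),.070],velocity=v,frame=Q(y+1.25),guard=15);S=pr((s,g))
    print("along",(np.dot(S["position"][:2]-P,u)*1e3).round(1),"F",(S["contact_force"][:2]@u).round(1))
    if g:break
E
```

```text
(0.05, False) 7.62 [0.6023 0.0736 0.0701] F [ 4.7 -2.2  3.3] T [-0.28 -0.64  0.05] 0.314 25.4 -1.191
along 50.3 F 1.6
(0.135, False) 8.82 [ 0.5912 -0.0103  0.0701] F [ 4.4 -2.4  4.9] T [-0.27 -0.79  0.07] 0.318 25.7 -1.335
along 134.9 F 1.9
(0.205, False) 10.72 [ 0.5822 -0.079   0.0701] F [4.3 0.8 5.5] T [ 0.13 -0.8   0.1 ] 0.314 25.8 -1.455
along 204.2 F -1.3
```

```bash
python3 - <<'E'
from h import *
from bench import env,eyes
d=np.load("pl.npz");P=d["P"]+[-.0009,0];y=float(d["y"]);th=y-np.pi/2
u=np.array([np.sin(th),-np.cos(th)])
g=env.movel([*(P+u*.24),.070],velocity=.012,frame=Q(y+1.25),guard=6);S=pr(g)
al=lambda S:print("along",(np.dot(S["position"][:2]-P,u)*1e3).round(2),"F",(S["contact_force"][:2]@u).round(1))
al(S);env.hold(.2);S=pr("hold");al(S)
f=eyes.grab_frame("scene");cv2.imwrite("pics/d.png",cv2.resize(f["frame"][195:285,220:400,::-1],None,fx=4.4,fy=4.4,interpolation=cv2.INTER_CUBIC))
E
```

```text
True 12.72 [ 0.5789 -0.1049  0.0701] F [-0.1  2.8  2.8] T [ 0.37 -0.04  0.07] 0.315 25.5 -1.501
along 230.33 F -2.7
hold 12.93 [ 0.579  -0.105   0.0701] F [-1.8  6.2  1.9] T [0.85 0.31 0.04] 0.314 25.2 -1.501
along 230.44 F -5.9
```

View pics/d.png

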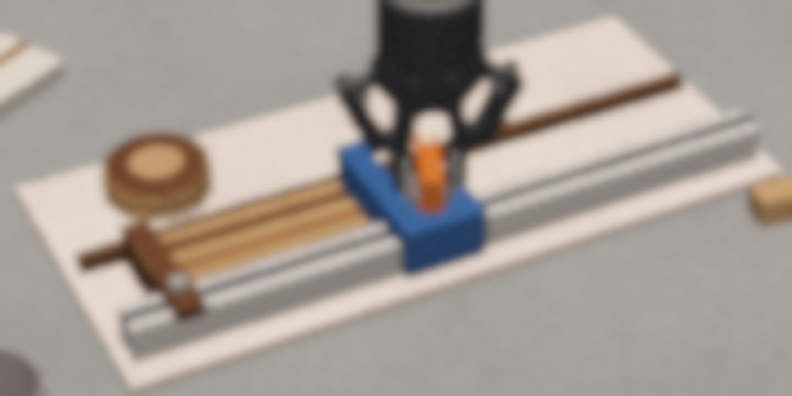

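The board looks butted between the end stop (crop ~(165,240)) and the blue foot (~(370,200)). I'll check that it's a firm stop with a small extra nudge.

```bash
python3 - <<'E'
from h import *
from bench import env
d=np.load("pl.npz");P=d["P"]+[-.0009,0];y=float(d["y"]);th=y-np.pi/2
u=np.array([np.sin(th),-np.cos(th)])
def al(n):
    S=pr(n);print("along",(np.dot(S["position"][:2]-P,u)*1e3).round(2),"F",(S["contact_force"][:2]@u).round(1))
for s in(.2308,.2312,.2316):
    g=env.movel([*(P+u*s),.070],velocity=.004,frame=Q(y+1.25),guard=6);env.hold(.15);al((s,g))
    if g:break
E
```

```text
(0.2308, False) 13.7 [ 0.5789 -0.105   0.0701] F [0.9 5.5 4.4] T [ 1.01 -0.23  0.07] 0.317 25.6 -1.499
along 230.45 F -5.6
(0.2312, False) 14.1 [ 0.5789 -0.1051  0.0701] F [1.3 7.5 4.4] T [ 1.22 -0.33  0.13] 0.315 25.7 -1.5
along 230.5 F -7.6
(0.2316, False) 14.5 [ 0.5789 -0.1051  0.0701] F [2.  8.8 4.6] T [ 1.59 -0.37  0.09] 0.318 25.7 -1.5
along 230.57 F -9.0
```

```bash
python3 - <<'E'
from h import *
from bench import env
d=np.load("pl.npz");P=d["P"]+[-.0009,0];y=float(d["y"]);th=y-np.pi/2
u=np.array([np.sin(th),-np.cos(th)])
def al(n):
    S=pr(n);print("along",(np.dot(S["position"][:2]-P,u)*1e3).round(2),"F",(S["contact_force"][:2]@u).round(1));return S
p=[*(P+u*.2306),.070]
env.movel(p,velocity=.004,frame=Q(y+1.25));env.hold(.15);al("relax")
for a in(1.0,.75,.5,.25,.1,0,-.03,-.06):
    env.reach(p,Q(y+a));s=al(a)
    if np.hypot(*s["contact_force"][:2])>20 or abs(s["ft_torque"][2])>1.5:print("stop");break
E
```

```text
relax 15.05 [ 0.5789 -0.105   0.0701] F [1.4 5.2 4.1] T [ 0.97 -0.24  0.09] 0.315 25.7 -1.499
along 230.43 F -5.4
1.0 15.4 [ 0.5789 -0.105   0.0701] F [1.6 5.6 4.9] T [ 0.88 -0.21 -0.11] 0.315 25.7 -1.248
along 230.47 F -5.7
0.75 15.75 [ 0.5788 -0.1051  0.0701] F [1.5 5.5 4.9] T [ 0.9  -0.27 -0.1 ] 0.316 25.7 -0.998
along 230.49 F -5.7
0.5 16.1 [ 0.5788 -0.1051  0.0701] F [0.3 5.  5.2] T [ 0.9  -0.15 -0.13] 0.315 25.8 -0.752
along 230.51 F -5.0
0.25 16.45 [ 0.5787 -0.1051  0.0702] F [-0.2  5.   5.1] T [ 0.87 -0.06  0.03] 0.314 25.9 -0.502
along 230.56 F -4.9
0.1 16.72 [ 0.5787 -0.1051  0.0702] F [-0.2  5.6  7.1] T [ 0.85  0.01 -0.01] 0.316 26.0 -0.352
along 230.55 F -5.5
0 16.97 [ 0.5786 -0.1063  0.0701] F [-1.2 -4.7  4.8] T [-0.66  0.37 -0.03] 0.311 26.6 -0.254
along 231.72 F 4.8
-0.03 17.22 [ 0.5785 -0.1062  0.0701] F [-2.  -3.8  5.9] T [-0.59  0.4   0.07] 0.315 26.6 -0.224
along 231.69 F 4.0
-0.06 17.47 [ 0.5785 -0.1062  0.0701] F [-1.8 -4.2  5.5] T [-0.68  0.47  0.23] 0.316 26.7 -0.194
along 231.71 F 4.4
```

The tool jumped 1.2 mm near full tight, so I'll release, retreat and look.

```bash
python3 - <<'E'
from h import *
from bench import env,eyes
d=np.load("pl.npz");P=d["P"]+[-.0009,0];y=float(d["y"]);th=y-np.pi/2
u=np.array([np.sin(th),-np.cos(th)])
env.release();S=pr("rel");print((np.dot(S["position"][:2]-P,u)*1e3).round(2))
p=[*(P+u*.2306),.17];env.movel(p,velocity=.12);pr("up")
q=np.array([-1.432,.313,1.498,0,1.331,-.223]);env.set_joints(q);pr("home")
f=eyes.grab_frame("top");np.savez("pics/top1.npz",**f);g=eyes.grab_frame("scene")
a=cv2.resize(f["frame"][160:235,330:450,::-1],None,fx=6,fy=4,interpolation=cv2.INTER_CUBIC)
b=cv2.resize(g["frame"][200:275,230:350,::-1],None,fx=6,fy=4,interpolation=cv2.INTER_CUBIC)
cv2.imwrite("pics/e.png",np.vstack([a[:300],b[:300]]))
E
```

```text
rel 18.07 [ 0.5787 -0.1051  0.07  ] F [-0.7 -0.4  0.3] T [0.   0.   0.04] 1.004 0.0 -0.189
230.56
up 19.05 [ 0.5784 -0.105   0.1692] F [-0.3  0.7 -0.9] T [0.02 0.05 0.  ] 1.002 0.0 -0.189
home 21.05 [ 0.1867 -0.4905  0.231 ] F [-0.3 -0.  -0.3] T [-0.02 -0.07 -0.  ] 1.003 0.0 -0.223
```

View pics/e.png

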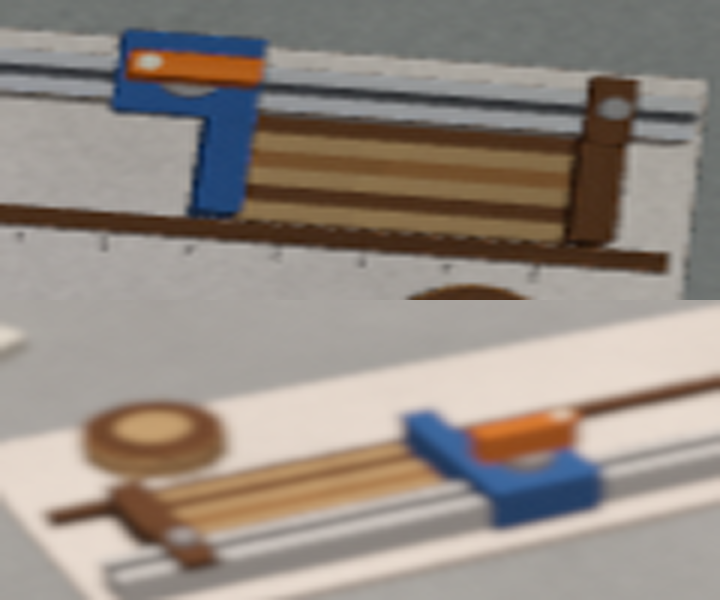

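The top half shows the board butted against both stops, with the knob bar along the track (aligned as at the start). I'll rectify the board-top plane to check for gaps or a cocked board.

```bash
python3 - <<'E'
from h import *
d=np.load("jig.npz");t,th=d["t"],float(d["th"]);Rm=R.from_euler("z",th).as_matrix()[:2,:2]
def rect(n):
    f=dict(np.load(n));s=4
    # out px: col=(y+225)*s (y -225..-35), row=(50-x)*s (x 50..-40)
    J=np.float32([[50,-225],[50,-35],[-40,-35],[-40,-225]])
    src=np.float32([proj(f,np.array([*(t+Rm@(j/1e3)),.030])) for j in J])
    dst=np.float32([[(j[1]+225)*s,(50-j[0])*s] for j in J])
    return cv2.warpPerspective(f["frame"],cv2.getPerspectiveTransform(src,dst),(760,360),flags=cv2.INTER_CUBIC)
b=rect("pics/top1.npz");cv2.imwrite("pics/r1.png",b[:,:,::-1])
for x in(30,20,7,-5,-18,-24):
    r=b[(50-x)*4-8:(50-x)*4+8].mean(0)
    print(x,"end",r[20:140:10].mean(1).astype(int).tolist(),"stop",(r[600:720:8,0]-r[600:720:8,2]).astype(int).tolist())
E
```

```text
30 end [49, 50, 49, 48, 30, 53, 77, 86, 87, 84, 82, 85] stop [58, 57, 55, 56, 58, 59, 61, 38, -15, -66, -81, -83, -81, -83, -83]
20 end [48, 48, 49, 45, 32, 40, 85, 96, 96, 98, 97, 96] stop [62, 62, 62, 62, 62, 63, 65, 55, -7, -65, -86, -84, -83, -82, -81]
7 end [50, 49, 47, 47, 32, 50, 84, 91, 91, 89, 88, 89] stop [63, 63, 63, 63, 63, 65, 71, 45, -10, -60, -82, -85, -84, -82, -81]
-5 end [49, 49, 47, 46, 30, 41, 67, 80, 81, 79, 78, 76] stop [54, 55, 55, 54, 54, 55, 52, 44, -14, -71, -84, -85, -84, -85, -83]
-18 end [48, 47, 48, 44, 32, 43, 80, 88, 87, 87, 85, 85] stop [57, 57, 56, 56, 56, 56, 65, 40, -22, -69, -86, -82, -82, -83, -84]
-24 end [47, 47, 47, 48, 31, 49, 96, 103, 103, 103, 102, 103] stop [60, 60, 61, 61, 60, 61, 64, 49, 9, -39, -69, -79, -76, -76, -73]
```

View pics/r1.png

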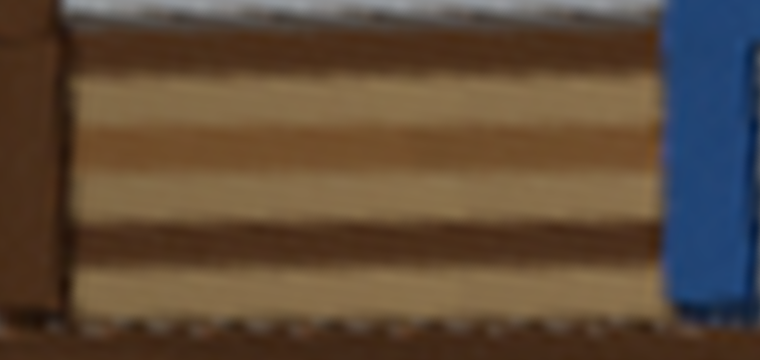

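The rectified view shows the board straight. Its near edge is at col ~72, with a dark strip at cols 58–70 that is either the end stop's face or a gap. The blue edge is at col 663. I'll compare that strip with the initial image.

```bash
python3 - <<'E'
from h import *
d=np.load("jig.npz");t,th=d["t"],float(d["th"]);Rm=R.from_euler("z",th).as_matrix()[:2,:2]
for n in("top0","top1"):
    f=dict(np.load(f"pics/{n}.npz"))
    for x in(26,18,-10,-20):
        ys=np.arange(-226,-198,1.)
        uv=np.float32([[proj(f,np.array([*(t+Rm@[(x+dx)/1e3,y/1e3]),.03])) for y in ys] for dx in(-4,-2,0,2,4)])
        v=cv2.remap(f["frame"],uv[...,0],uv[...,1],cv2.INTER_LINEAR).mean((0,2))
        print(n,x,v.astype(int).tolist())
f=dict(np.load("pics/top0.npz"))
E
```

```text
top0 26 [48, 48, 48, 48, 48, 48, 48, 49, 49, 49, 49, 49, 48, 47, 43, 37, 31, 26, 22, 27, 51, 75, 103, 126, 149, 157, 162, 166]
top0 18 [48, 49, 49, 49, 49, 49, 49, 49, 49, 48, 48, 48, 48, 46, 41, 37, 33, 28, 25, 32, 41, 60, 93, 130, 151, 157, 164, 166]
top0 -10 [47, 48, 48, 48, 48, 48, 48, 48, 48, 47, 47, 48, 48, 47, 41, 36, 30, 27, 24, 30, 43, 59, 88, 120, 147, 153, 159, 162]
top0 -20 [47, 47, 47, 47, 47, 48, 48, 48, 47, 47, 47, 47, 47, 45, 42, 39, 34, 29, 26, 29, 32, 62, 100, 139, 150, 157, 162, 162]
top1 26 [48, 47, 46, 47, 48, 49, 49, 49, 49, 49, 49, 49, 48, 48, 43, 37, 33, 40, 48, 59, 72, 85, 92, 95, 98, 99, 99, 99]
top1 18 [48, 47, 47, 47, 48, 48, 48, 48, 49, 48, 48, 48, 48, 46, 42, 37, 35, 34, 36, 50, 64, 77, 81, 85, 87, 87, 87, 87]
top1 -10 [48, 47, 46, 47, 47, 47, 47, 47, 48, 48, 48, 47, 47, 46, 41, 36, 31, 30, 29, 33, 39, 46, 50, 52, 54, 54, 53, 53]
top1 -20 [46, 46, 46, 47, 47, 47, 47, 47, 47, 47, 47, 47, 47, 45, 42, 39, 35, 32, 38, 55, 73, 81, 86, 91, 91, 92, 92, 92]
```

The image can't rule out a gap of about 1 mm. There's enough time (21 of 48 s used) to re-grip, loosen, and re-seat with a comparable contact reading.

```bash
python3 - <<'E'
from h import *
from bench import env
d=np.load("pl.npz");P=d["P"]+[-.0009,0];y=float(d["y"]);th=y-np.pi/2
u=np.array([np.sin(th),-np.cos(th)])
def al(n):
    S=pr(n);print("   along",(np.dot(S["position"][:2]-P,u)*1e3).round(2),"F",(S["contact_force"][:2]@u).round(1));return S
p=P+u*.2306
env.reach([*p,.15],Q(y));env.movel([*p,.070],velocity=.1,frame=Q(y),guard=8);al("down")
env.close_gripper(25);al("grip")
for a in(.6,1.25):env.reach([*p,.070],Q(y+a));al(a)
for s in(.2312,.2318,.2324):
    g=env.movel([*(P+u*s),.070],velocity=.006,frame=Q(y+1.25),guard=7);env.hold(.1);S=al((s,g))
    if g or S["contact_force"][:2]@u<-8:break
E
```

```text
down 24.11 [ 0.5791 -0.1053  0.0707] F [ 0.4 -0.1  0.2] T [-0.04  0.02 -0.  ] 0.994 0.0 -0.249
   along 230.7 F 0.1
grip 24.7 [ 0.5787 -0.1052  0.0704] F [-2.1  0.5  4.9] T [ 0.11  0.36 -0.05] 0.316 24.4 -0.249
   along 230.61 F -0.3
0.6 25.32 [ 0.579  -0.1051  0.0702] F [0.1 1.9 4.2] T [ 0.15  0.04 -0.  ] 0.314 24.5 -0.846
   along 230.54 F -1.9
1.25 25.99 [ 0.5791 -0.105   0.0702] F [2.4 3.2 4.5] T [ 0.46 -0.28 -0.05] 0.315 24.6 -1.496
   along 230.42 F -3.4
(0.2312, False) 26.34 [ 0.579  -0.1051  0.0702] F [2.4 6.2 5.5] T [ 0.91 -0.44 -0.07] 0.312 24.7 -1.498
   along 230.51 F -6.4
(0.2318, False) 26.69 [ 0.579  -0.1052  0.0702] F [3.  8.1 5.3] T [ 1.35 -0.58 -0.02] 0.313 24.8 -1.499
   along 230.61 F -8.4
```

The contact is at the same place (230.5 mm), so the stop had not shifted and the fit is repeatable. I'll relax to a light push and tighten, taking the load off before the last bit of the turn.

```bash
python3 - <<'E'
from h import *
from bench import env,eyes
d=np.load("pl.npz");P=d["P"]+[-.0009,0];y=float(d["y"]);th=y-np.pi/2
u=np.array([np.sin(th),-np.cos(th)])
def al(n):
    S=pr(n);print("   along",(np.dot(S["position"][:2]-P,u)*1e3).round(2),"F",(S["contact_force"][:2]@u).round(1));return S
p=[*(P+u*.2304),.070]
env.movel(p,velocity=.006,frame=Q(y+1.25));env.hold(.1);al("relax")
for a in(.7,.3,.1,0,-.06):env.reach(p,Q(y+a));S=al(a)
env.release();al("rel")
env.movel([p[0],p[1],.17],velocity=.12)
env.set_joints([-1.432,.313,1.498,0,1.331,-.223]);env.hold(.2);pr("home")
f=eyes.grab_frame("top");g=eyes.grab_frame("scene");np.savez("pics/top2.npz",**f)
cv2.imwrite("pics/f.png",np.vstack([cv2.resize(f["frame"][140:280,230:470,::-1],None,fx=2,fy=2),cv2.resize(g["frame"][165:285,210:450,::-1],None,fx=2,fy=2)]))
E
```

```text
relax 27.18 [ 0.579  -0.105   0.0702] F [3.7 2.6 5.5] T [ 0.43 -0.51 -0.11] 0.311 24.8 -1.498
   along 230.44 F -3.1
0.7 27.77 [ 0.5789 -0.1052  0.0702] F [2.3 1.8 5.2] T [ 0.34 -0.39  0.02] 0.32 24.8 -0.948
   along 230.59 F -2.1
0.3 28.23 [ 0.5788 -0.1052  0.0702] F [1.3 0.6 6.8] T [ 0.26 -0.18 -0.01] 0.311 25.0 -0.548
   along 230.65 F -0.7
0.1 28.54 [ 0.5787 -0.1052  0.0703] F [0.6 1.3 6.5] T [ 0.27 -0.05  0.02] 0.313 25.1 -0.348
   along 230.67 F -1.3
0 28.79 [ 0.5786 -0.1052  0.0703] F [0.1 0.2 6.4] T [ 0.26 -0.03  0.1 ] 0.316 25.2 -0.248
   along 230.66 F -0.2
-0.06 29.04 [ 0.5784 -0.1063  0.0702] F [-1.3 -3.7  6.8] T [-0.68  0.29 -0.07] 0.315 25.8 -0.188
   along 231.8 F 3.9
rel 29.64 [ 0.5787 -0.1049  0.0699] F [ 0.9  0.3 -0. ] T [-0.03  0.04  0.01] 0.996 0.0 -0.188
   along 230.36 F -0.5
home 32.83 [ 0.1865 -0.4907  0.2311] F [-0.9 -0.5  0.1] T [0.04 0.01 0.07] 1.003 0.0 -0.223
```

View pics/f.png

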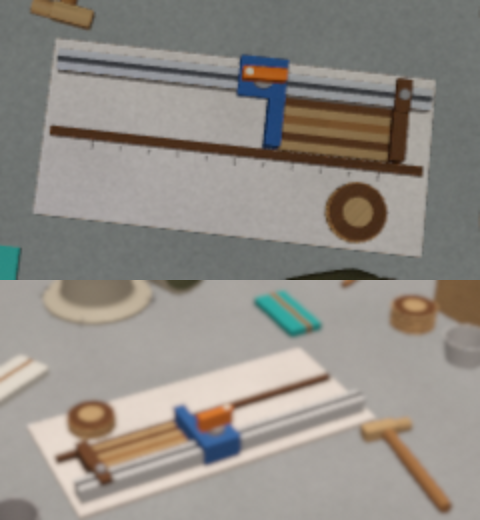

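The final view shows the board snug between the stops, the knob bar along the track with its dot on the left, and everything else undisturbed.

```bash
python3 -c "
from bench import job
print(job.hand_in())"
```

```text
the job is handed in; nothing more can be done
None
```

The job is handed in at about 33 s on the robot's clock: the board is pushed home and snug between the two stops, the knob is tight again, and the arm is clear. I loosened, re-seated and re-tightened once to check the fit; no verdict came back.

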